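# Refill the sauce warmer and restart it

## Robot

A 6-joint arm with a two-finger parallel gripper is mounted at the origin on the work surface; the furniture and walls round the work are solid. World frame = base frame: x ahead of the robot, y to its left, z up, the work surface at z = 0. Lengths are in m, angles in rad, forces in N, time in s.
With the tool pointing down it reaches from about 0.375 to 0.9 m from the base axis. Payload 3.1 kg.
Tool frame: the origin (TCP) lies on the centre line of the jaws, within the pads' length; the fingertips stand 14 mm ahead of it and the grasp point (between the pads) lies 5 mm behind it; y points along the fingers, z is the direction in which the jaws open and shut, and the axes are right-handed (so a half turn about y gives the same grasp; the last joint's range is limited). The gripper opens to 87 mm and grips with 3 to 60 N. Pads are 19 mm wide; open, the fingers measure 117 mm over their backs; the gripper's body (75 mm by 190 mm) begins 51 mm behind the grasp point.
Start: joints at [-1.413, 0.527, 1.433, -0, 1.181, -0.178], TCP at [0.206, -0.59, 0.237] pointing down, gripper open.
Joint ranges: [-3.08, 3.08], [-0.75, 2.2], [0.22, 2.44], [-1.43, 4.57], [0, 2.65], [-2.85, 2.85]. Speed limits (rad/s): [2.79, 2.79, 3.14, 3.14, 3.14, 3.14].

## Interface

Orientations are given as a unit quaternion [x, y, z, w].
In Python, from rig import robot, vision gives the robot as it stands.
- The arm moves only by the shell command python3 -m crank 'ROWS' [FORCE]. ROWS is JSON, a list of rows, each a list of 7 numbers: the shift along the tool's x, y, z as a fraction of full scale, then the turn, a rotation vector about the tool's x, y, z as a fraction of full scale, then the gripper command: -1 is shut, 1 is fully open, values between are in proportion. In form: [[x, y, z, wx, wy, wz, grip], ...]. A call has 1 to 10 rows; each row is the pose to reach, as a shift and turn from the pose commanded when the call began, along the tool's axes at that moment, turning the shorter way round; what a row does not reach only later rows make up. Full scale, the value 1, is 50 cm for a shift and pi rad for a turn. A row lasts 1/8 s, in which the tool goes at most 62.5 mm and 10.7 degrees, less where a joint would pass 70% of its speed; a pose out of reach is approached as far as the arm can. A call with a number of a shift or a turn outside -1 to 1 is refused whole. A call with a gripper value outside its range is refused whole. The fingers move at their own pace and stop on an object; FORCE is the grip in N (left out, the last holds). Time passes only in rows, so rows that repeat a pose let the fingers close. It gives the time, the measured TCP pose, the force and the opening at its end, in the units of the state.
- robot.get_obs(): the state, without advancing time (a new reading comes with each control period).
- vision.camera(name): name is "scene" or "top"; returns the picture (384x512x3 uint8, blue, green, red); there is no depth.
- vision.camera_info(name): a dict with "vfov" (degrees; the focal length in pixels is half the picture's height over the tangent of half this angle, whatever the lens; pixels are square), "cx", "cy" (the principal point, pixels), "k1" (the pictures are not rectified: a ray, as slopes to the right and down, at radius r is drawn at 1 + k1 r^2 times it, then the intrinsics apply), "world_from_camera" (4x4, takes a point from camera to world coordinates). Camera axes: x right, y up, looking along -z (the intrinsics and any distortion apply to the point x, -y, -z); pixel columns grow to the right and rows downward; lengths in m; the calibration is good to about 2 mm. A picture is of the moment at which its call begins. camera_info takes no time and is no camera call.
- robot.hand_in(): hands the job in, once; it reports no verdict.
The state is a dict: "time": time; "q": joint angles; "joint_velocities": joint speeds; "joint_torque": joint torques, N m; "position": TCP position; "tool_rot": TCP orientation; "ft_force": force on the tool from outside, world axes, zero at the start; "moment": the same for the moment, N m; "grip_width": finger opening in m.
Only numpy, scipy, OpenCV 4.12 (cv2) and the standard library are available. Lean on these libraries where they do the work, as an engineer would, in place of code of your own. Each camera call takes 0.05 s, during which the arm holds its last target.

## Task

Switch the sauce warmer off by twisting its spring-return knob to the left (anticlockwise) stop at the red dot and letting it spring back; then lift off the lid by its knob, set it upright on the worktop clear of the warmer, and stand a spare jar in every empty well, leaving the jars already in wells where they are and any unneeded spares standing upright on the worktop. Put the lid back so that it sits fully down, then restart the warmer: twist the knob to the right (clockwise) stop at the green dot, hold it there for two seconds and let it spring back. Never switch to START while the lid is off, and do not disturb the salt cellar or the flour shaker.

Things in the scene. Friction and masses are not known exactly. Their poses are not given: they have to be found in the camera images.
- warmer: fixed sauce warmer: round steel body 184 mm wide, 45 mm high, with four wells under a loose lid; grey control box 76 mm wide, 45 mm high, reaching 200 mm from the centre toward the robot. Origin on the worktop under the round body's centre, z up, -x along the control box. A shoulder 37 mm high runs round the outside; inside it a locating rim, 156 mm outside diameter, rises to 45 mm
- selector (a joint): angle of the spring-return knob on the control box (rad, vertical axis): 0 is rest, white pointer line toward the wells; positive is anticlockwise from above (to the red dot, STOP), negative clockwise (to the green dot, START). Hard stops at +0.9 and -0.9; the spring takes about 0.08 N m at a stop and returns the knob to 0 when let go
- knob_grip (a point): grip point on the knob's axis, 75 mm above the worktop, 150 mm from the warmer's centre; its x axis runs along the grip bar and turns with it. The black bar is 12 mm thick, 44 mm long and stands 53 to 79 mm above the worktop on a disc 44 mm in diameter
- lid: loose round aluminium lid, 172 mm outside diameter, 164 mm inside, 62 mm high, 0.2 to 0.42 kg, with a black knob on top; origin at the centre of its lower edge, z up. On the warmer its lower edge rests on the shoulder, over the locating rim with about 4 mm play all round
- lid_knob (a point): grip point on the lid's axis 86 mm above its lower edge: the middle of the round black knob, 28 mm in diameter, between 69 and 97 mm above the lower edge
- lid_seat (a point): centre of the warmer's shoulder, 37 mm above the worktop: the lid's origin lies here when the lid is on
- well_1 (a point): centre of the floor of a warmer well, 23 mm above the worktop. A well is a round cup 51 mm wide inside, flaring to about 54 mm at its mouth, 22 mm deep (mouth 45 mm above the worktop); its centre is 45 mm from the warmer's axis and 64 mm from its neighbours'. A jar in it stands on this point and shows its upper 40 mm
- well_2 (a point): centre of the floor of a warmer well, 23 mm above the worktop. A well is a round cup 51 mm wide inside, flaring to about 54 mm at its mouth, 22 mm deep (mouth 45 mm above the worktop); its centre is 45 mm from the warmer's axis and 64 mm from its neighbours'. A jar in it stands on this point and shows its upper 40 mm
- well_3 (a point): centre of the floor of a warmer well, 23 mm above the worktop. A well is a round cup 51 mm wide inside, flaring to about 54 mm at its mouth, 22 mm deep (mouth 45 mm above the worktop); its centre is 45 mm from the warmer's axis and 64 mm from its neighbours'. A jar in it stands on this point and shows its upper 40 mm
- well_4 (a point): centre of the floor of a warmer well, 23 mm above the worktop. A well is a round cup 51 mm wide inside, flaring to about 54 mm at its mouth, 22 mm deep (mouth 45 mm above the worktop); its centre is 45 mm from the warmer's axis and 64 mm from its neighbours'. A jar in it stands on this point and shows its upper 40 mm
- jar_1: sauce jar, a plain upright cylinder 46 mm in diameter and 62 mm tall with a flat brass-coloured top, red-brown body and white label band, thick heavy foot, 0.09 to 0.18 kg; origin at the centre of its underside, z up; may be gripped anywhere on its side. If present it stands in well_1 from the start; absent (None) if that well is empty
- jar_2: sauce jar, a plain upright cylinder 46 mm in diameter and 62 mm tall with a flat brass-coloured top, red-brown body and white label band, thick heavy foot, 0.09 to 0.18 kg; origin at the centre of its underside, z up; may be gripped anywhere on its side. If present it stands in well_2 from the start; absent (None) if that well is empty
- jar_3: sauce jar, a plain upright cylinder 46 mm in diameter and 62 mm tall with a flat brass-coloured top, red-brown body and white label band, thick heavy foot, 0.09 to 0.18 kg; origin at the centre of its underside, z up; may be gripped anywhere on its side. If present it stands in well_3 from the start; absent (None) if that well is empty
- jar_4: sauce jar, a plain upright cylinder 46 mm in diameter and 62 mm tall with a flat brass-coloured top, red-brown body and white label band, thick heavy foot, 0.09 to 0.18 kg; origin at the centre of its underside, z up; may be gripped anywhere on its side. If present it stands in well_4 from the start; absent (None) if that well is empty
- spare_1: sauce jar, a plain upright cylinder 46 mm in diameter and 62 mm tall with a flat brass-coloured top, red-brown body and white label band, thick heavy foot, 0.09 to 0.18 kg; origin at the centre of its underside, z up; may be gripped anywhere on its side. A spare: stands on the worktop at the start; three or four spares are there, an absent one reads None
- spare_2: sauce jar, a plain upright cylinder 46 mm in diameter and 62 mm tall with a flat brass-coloured top, red-brown body and white label band, thick heavy foot, 0.09 to 0.18 kg; origin at the centre of its underside, z up; may be gripped anywhere on its side. A spare: stands on the worktop at the start; three or four spares are there, an absent one reads None
- spare_3: sauce jar, a plain upright cylinder 46 mm in diameter and 62 mm tall with a flat brass-coloured top, red-brown body and white label band, thick heavy foot, 0.09 to 0.18 kg; origin at the centre of its underside, z up; may be gripped anywhere on its side. A spare: stands on the worktop at the start; three or four spares are there, an absent one reads None
- spare_4: sauce jar, a plain upright cylinder 46 mm in diameter and 62 mm tall with a flat brass-coloured top, red-brown body and white label band, thick heavy foot, 0.09 to 0.18 kg; origin at the centre of its underside, z up; may be gripped anywhere on its side. A spare: stands on the worktop at the start; three or four spares are there, an absent one reads None
- salt_cellar: bystander: round wooden salt cellar, 85 mm wide, 62 mm high; origin under its centre
- flour_dredger: bystander: grey flour shaker with a handle, 74x109x104 mm; origin under its centre
Things that resemble listed ones, but are neither listed nor needed, are in the scene too. Leave any turquoise look-alike of the spare_3 alone.

How it is judged:
By the outcome, as a careful person would: the job done as asked, in the order asked, and still so for the second after the job is handed in, with the robot touching nothing.
Of jar_1, jar_2, jar_3, jar_4 only 1 to 2 are there at a start; the rules pass over those that are not, and their reading is None.
Of spare_1, spare_2, spare_3, spare_4 only 3 to 4 are there at a start; the rules pass over those that are not, and their reading is None.
At some moment in a run one of spare_1, spare_2, spare_3, spare_4 may be knocked a few centimetres aside while the robot is not near it.
It also fails if it takes over 200 s, if anything falls off the work surface, if the arm or the gripper's body presses on something with over 40 N, if the wrist force passes 120 N, or if a joint passes its speed limit or range.

## Working session

There is one attempt and no reset: what is moved stays moved. The work goes in short steps, Python scripts to look and compute and a shell command to move; the robot and the scene stay as the last step left them, time stands still between calls to the robot, and variables do not carry over. Pictures are saved under pics/ and viewed, and the job is handed in when it is done.

```bash
ls; mkdir -p pics
python3 - <<'E'
from rig import robot, vision
import cv2
print(robot.get_obs())
for n in("scene","top"):
    cv2.imwrite(f"pics/{n}0.png",vision.camera(n)); print(n,vision.camera_info(n))
E
```

```text
pics
{'time': 0.0, 'q': array([-1.41349378e+00,  5.28475774e-01,  1.43389856e+00, -3.13481100e-06,
        1.18135912e+00, -1.78493166e-01]), 'joint_velocities': array([ 0.00177672,  0.00141643, -0.0001055 ,  0.00051135, -0.00053154,
       -0.00213754]), 'joint_torque': array([-1.58761336e-04, -4.40043318e+01, -1.76593477e+01,  6.31477637e-02,
        5.81213215e-02, -1.64295739e-04]), 'position': array([ 0.20587127, -0.58938769,  0.23556687]), 'tool_rot': array([-0.11815806,  0.69792   , -0.69640629,  0.11817205]), 'ft_force': array([ 0.16298081, -0.63849866,  0.91341022]), 'moment': array([-0.01104415, -0.02416684, -0.00777963]), 'grip_width': 0.08721059609773113}
scene {'vfov': 44.86229543202526, 'cx': 257.88242468464153, 'cy': 192.67103023085124, 'k1': -0.07596778949011304, 'world_from_camera': array([[-0.73996321,  0.46788511, -0.48325766, -0.2824264 ],
       [-0.67245239, -0.53185591,  0.51472039,  0.79938002],
       [-0.01619343,  0.70584192,  0.70818427,  1.19844273],
       [ 0.        ,  0.        ,  0.        ,  1.        ]])}
top {'vfov': 51.54898175521373, 'cx': 254.64656362758885, 'cy': 188.30823283697433, 'k1': -0.12408609822068514, 'world_from_camera': array([[ 0.01802783,  0.98619562, -0.16460011,  0.23868166],
       [-0.99969344,  0.0205737 ,  0.01377513,  0.02633783],
       [ 0.01697141,  0.16430132,  0.98626419,  1.35666019],
       [ 0.        ,  0.        ,  0.        ,  1.        ]])}
```

View pics/scene0.png

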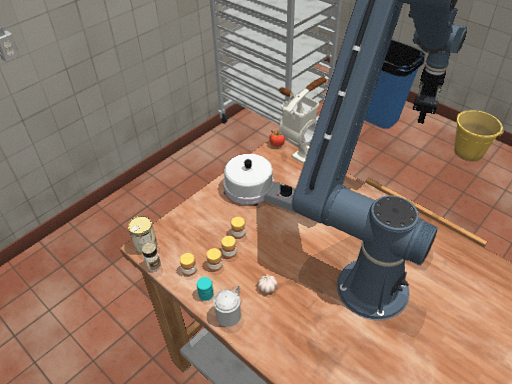

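View pics/top0.png

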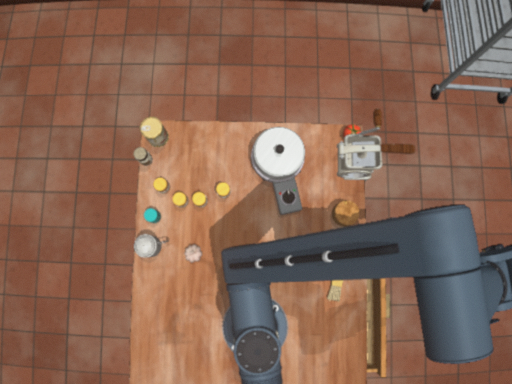

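The scene shows the lidded warmer at top view (278,153), with its control box and knob near (289,197). Four brass-topped spares are at (161,184), (179,199), (199,199) and (223,189), and the turquoise look-alike at (152,215). The flour shaker is at (147,245) and the salt cellar at (346,210).

```bash
cat > h.py <<'E'
import numpy as np, cv2
from rig import robot, vision
from scipy.spatial.transform import Rotation as R
def cam(n):
    i=vision.camera_info(n); f=192/np.tan(np.radians(i['vfov']/2))
    return i,f,np.array(i['world_from_camera'])
def pix2w(n,u,v,z):
    i,f,T=cam(n); d=np.array([(u-i['cx'])/f,(v-i['cy'])/f]); s=d.copy()
    for _ in range(20): s=d/(1+i['k1']*(s@s))
    r=T[:3,:3]@np.array([s[0],-s[1],-1]); o=T[:3,3]
    return o+r*(z-o[2])/r[2]
def w2pix(n,p):
    i,f,T=cam(n); c=T[:3,:3].T@(np.array(p)-T[:3,3]); s=np.array([c[0],-c[1]])/-c[2]
    s=s*(1+i['k1']*(s@s)); return s*f+[i['cx'],i['cy']]
def crop(n,u0,v0,u1,v1,k,name,im=None):
    im=vision.camera(n) if im is None else im
    c=cv2.resize(im[v0:v1,u0:u1],None,fx=k,fy=k,interpolation=cv2.INTER_CUBIC); cv2.imwrite('pics/'+name,c)
    return im
def tool(yaw=None):
    o=robot.get_obs(); return o
E
python3 - <<'E'
from h import *
im=cv2.imread('pics/top0.png')
crop('top',235,115,325,225,5,'c1.png',im); crop('top',130,110,240,265,3.8,'c2.png',im)
im=cv2.imread('pics/scene0.png')
crop('scene',205,140,315,220,6,'c3.png',im)
o=robot.get_obs(); print(R.from_quat(o['tool_rot']).as_matrix().round(3))
E
```

```text
[[-0.944 -0.     0.33 ]
 [-0.33   0.002 -0.944]
 [-0.    -1.    -0.002]]
```

View pics/c1.png

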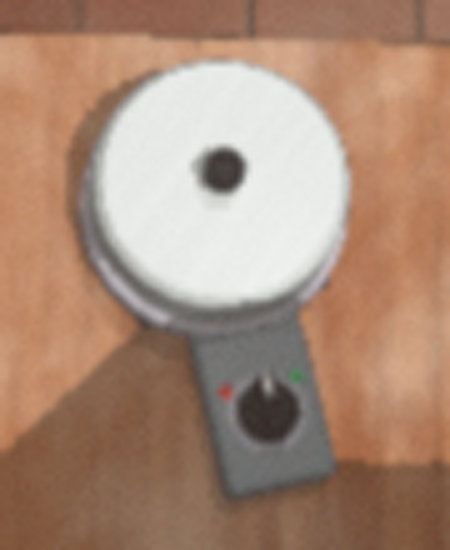

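View pics/c2.png

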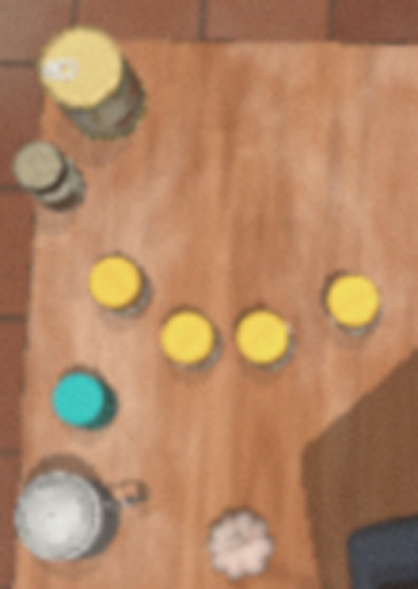

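View pics/c3.png

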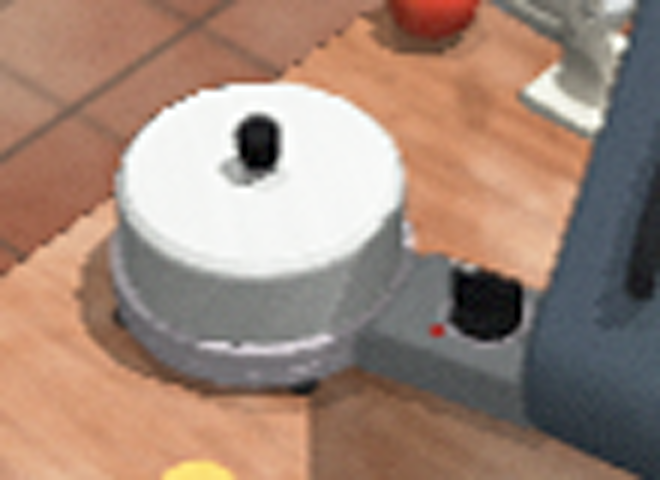

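Run:
```python
from h import *
t=lambda x,y,k,u,v,z:print(x,y,pix2w('top',u+(x+.5)/k-.5,v+(y+.5)/k-.5,z).round(4))
t(224,169,5,235,115,.131); t(223.5,185,5,235,115,.099)
t(268,408,5,235,115,.07);t(267,385,5,235,115,.079);t(226,391,5,235,115,.045);t(296,376,5,235,115,.045)
t(230,494,5,235,115,.045);t(333,468,5,235,115,.045)
print('jars')
for x,y in((116,282),(188,336),(264,336),(353,299),(81,399)): t(x,y,3.8,130,110,.062)
print('others');t(60,515,3.8,130,110,.1);t(145,490,3.8,130,110,.06);t(240,543,3.8,130,110,.03)
print(pix2w('top',346,208,.062),[pix2w('top',a,b,0) for a,b in((137,122),(366,122),(131,380))])
print('scene knob',pix2w('scene',205+259/6-.4,140+140/6-.4,.123))
for j in((0.55,.0)):pass
```

```text
224 169 [ 0.5738 -0.0674  0.131 ]
223.5 185 [ 0.5718 -0.0695  0.099 ]
268 408 [ 0.4295 -0.1021  0.07  ]
267 385 [ 0.4433 -0.1005  0.079 ]
226 391 [ 0.4441 -0.0764  0.045 ]
296 376 [ 0.4553 -0.1233  0.045 ]
230 494 [ 0.375  -0.0796  0.045 ]
333 468 [ 0.3937 -0.1482  0.045 ]
jars
116 282 [0.4632 0.322  0.062 ]
188 336 [0.417  0.2564 0.062 ]
264 336 [0.4185 0.1903 0.062 ]
353 299 [0.4525 0.1142 0.062 ]
81 399 [0.3601 0.3468 0.062 ]
others
60 515 [0.2595 0.3499 0.1   ]
145 490 [0.2835 0.2877 0.06  ]
240 543 [0.2406 0.2084 0.03  ]
[ 0.39498883 -0.29530706  0.062     ] [array([0.69783369, 0.43453608, 0.        ]), array([ 0.71728469, -0.39204465,  0.        ]), array([-0.18923431,  0.40665353,  0.        ])]
scene knob [ 0.57652067 -0.06739677  0.123     ]
```

```bash
cat >> h.py <<'E'
def go(x,y,z,yaw,level=True):
    """row numbers to bring TCP to xyz, tool x axis along -yaw (mod pi)"""
    o=robot.get_obs(); Rt=R.from_quat(o['tool_rot']); d=Rt.inv().apply(np.array([x,y,z])-o['position'])
    best=None
    for k in(0,np.pi):
        a=yaw+np.pi+k
        T=R.from_matrix(np.array([[np.cos(a),0,-np.sin(a)],[np.sin(a),0,np.cos(a)],[0,-1,0]]).T.reshape(3,3).T)
        X=np.array([np.cos(a),np.sin(a),0]);Y=np.array([0,0,-1.]);T=R.from_matrix(np.c_[X,Y,np.cross(X,Y)])
        w=(Rt.inv()*T).as_rotvec()
        if best is None or np.linalg.norm(w)<np.linalg.norm(best): best=w
    print('pos',o['position'].round(4),'q1,q6',o['q'][[0,5]].round(2),'F',o['ft_force'].round(1),'M',o['moment'].round(3),'grip',round(o['grip_width'],4),'t',round(o['time'],2))
    print('row',(d/.5).round(4),(best/np.pi).round(4),'rows>=',int(np.ceil(max(np.linalg.norm(d)/.0625,np.degrees(np.linalg.norm(best))/10.7))))
E
python3 -c "
from h import *
go(.4283,-.1022,.15,.24)"
```

```text
pos [ 0.2059 -0.5894  0.2357] q1,q6 [-1.41 -0.18] F [-0.1  0.3  0.1] M [-0.023  0.024 -0.02 ] grip 0.0875 t 0.1
row [-0.741   0.1731 -0.7731] [ 0.0006  0.0305 -0.0001] rows>= 9
```

```bash
python3 -m crank '[[-0.741,0.173,-0.773,0,0.0305,0,1],[-0.741,0.173,-0.773,0,0.0305,0,1],[-0.741,0.173,-0.773,0,0.0305,0,1],[-0.741,0.173,-0.773,0,0.0305,0,1],[-0.741,0.173,-0.773,0,0.0305,0,1],[-0.741,0.173,-0.773,0,0.0305,0,1],[-0.741,0.173,-0.773,0,0.0305,0,1],[-0.741,0.173,-0.773,0,0.0305,0,1],[-0.741,0.173,-0.773,0,0.0305,0,1],[-0.741,0.173,-0.773,0,0.0305,0,1]]' 20; python3 -c "
from h import *
go(.4283,-.1022,.072,.24)
crop('top',235,115,355,225,5,'c4.png')
crop('scene',205,140,345,230,5.5,'c5.png')"
```

```text
time: 1.35
position: [0.4283, -0.1003, 0.1494]
tool_rot: [-0.087, 0.702, -0.701, 0.086]
ft_force: [-0.0, -1.3, 0.3]
grip_width: 0.0868
pos [ 0.4283 -0.1003  0.1494] q1,q6 [-0.49  0.84] F [-0.  -1.3  0.3] M [-0.007 -0.041  0.052] grip 0.0868 t 1.35
row [0.0008 0.1549 0.004 ] [0.0005 0.0017 0.0005] rows>= 2
```

View pics/c5.png

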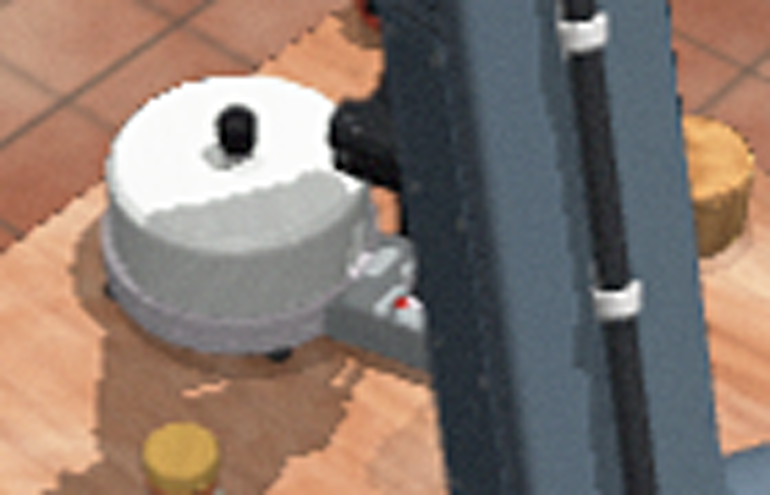

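View pics/c4.png

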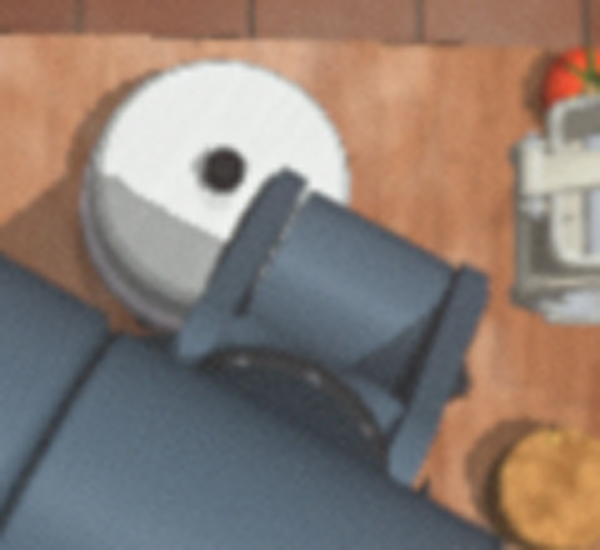

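```bash
python3 -m crank '[[0.001,0.08,0.004,0,0.0017,0,1],[0.001,0.155,0.004,0,0.0017,0,1],[0.001,0.155,0.004,0,0.0017,0,1],[0.001,0.155,0.004,0,0.0017,0,-1],[0.001,0.155,0.004,0,0.0017,0,-1],[0.001,0.155,0.004,0,0.0017,0,-1],[0.001,0.155,0.004,0,0.0017,0,-1],[0.001,0.155,0.004,0,0.0017,0,-1],[0.001,0.155,0.004,0,0.0017,0,-1]]' 20; python3 -c "
from h import *
go(.4283,-.1022,.072,.24)"
```

```text
time: 2.58
position: [0.4285, -0.1051, 0.0726]
tool_rot: [0.083, -0.702, 0.702, -0.083]
ft_force: [-0.4, -0.3, -0.4]
grip_width: 0.0352
pos [ 0.4285 -0.1051  0.0726] q1,q6 [-0.49  0.84] F [-0.4 -0.3 -0.4] M [ 0.034 -0.027  0.02 ] grip 0.0352 t 2.58
row [-0.001   0.0012 -0.0056] [-0.     -0.0016 -0.    ] rows>= 1
```

```bash
python3 -m crank '[[0,0,0,0,0,0,-1],[0,0,0,0,0,0,-1],[0,0,0,0,0,0,-1],[0,0,0,0,0,0,-1]]' 20; python3 -c "
from h import *
go(.4283,-.1022,.072,.24)"
```

```text
time: 3.08
position: [0.4281, -0.1044, 0.0725]
tool_rot: [-0.083, 0.703, -0.702, 0.082]
ft_force: [2.0, 4.7, 1.1]
grip_width: 0.0119
pos [ 0.4281 -0.1044  0.0725] q1,q6 [-0.49  0.84] F [2.  4.7 1.1] M [ 0.857 -0.239 -0.048] grip 0.0119 t 3.08
row [-0.0015  0.001  -0.0041] [ 0.0004 -0.0018  0.0001] rows>= 1
```

```bash
python3 -m crank '[[-0.001,0,-0.004,0,0,0,-1],[-0.001,0,-0.004,0,-0.05,0,-1],[-0.001,0,-0.004,0,-0.1,0,-1],[-0.001,0,-0.004,0,-0.15,0,-1],[-0.001,0,-0.004,0,-0.2,0,-1],[-0.001,0,-0.004,0,-0.25,0,-1],[-0.001,0,-0.004,0,-0.297,0,-1],[-0.001,0,-0.004,0,-0.297,0,-1],[-0.001,0,-0.004,0,-0.297,0,-1],[-0.001,0,-0.004,0,-0.297,0,-1]]' 20; python3 -c "
from h import *
go(.4283,-.1022,.072,1.14)"
```

```text
time: 4.32
position: [0.4298, -0.1058, 0.0725]
tool_rot: [0.39, -0.588, 0.592, -0.39]
ft_force: [-2.0, -8.1, -2.8]
grip_width: 0.0118
pos [ 0.4298 -0.1058  0.0725] q1,q6 [-0.49 -0.09] F [-2.  -8.1 -2.8] M [-1.516  0.344 -0.368] grip 0.0118 t 4.33
row [-0.0054  0.001  -0.0057] [-0.0014  0.0088  0.0008] rows>= 1
```

```bash
python3 -m crank '[[0,0,0,0,0,0,1],[0,0,0,0,0,0,1],[0,0,0,0,0,0,1],[0,0,0,0,0,0,1],[0,0,0,0,0,0,1],[0,0,0,0,0,0,1],[0,0,0,0,0,0,1],[0,0,0,0,0,0,1],[0,-0.1,0,0,0,0,1],[0,-0.2,0,0,0,0,1]]' 20; python3 -c "
from h import *
go(.574,-.0667,.2,.24)"
```

```text
time: 5.58
position: [0.4279, -0.1028, 0.1729]
tool_rot: [-0.39, 0.591, -0.589, 0.389]
ft_force: [1.0, 0.6, -0.4]
grip_width: 0.0865
pos [ 0.4279 -0.1028  0.1729] q1,q6 [-0.49 -0.09] F [ 1.   0.6 -0.4] M [-0.042 -0.091 -0.008] grip 0.0865 t 5.58
row [-0.1812 -0.0548  0.2403] [0.0009 0.2952 0.0004] rows>= 5
```

```bash
python3 -m crank '[[0,-0.06,0,0,0,0,1],[-0.181,-0.06,0.24,0,0,0,1],[-0.181,-0.06,0.24,0,0,0,1],[-0.181,-0.06,0.24,0,0,0,1],[-0.181,-0.06,0.24,0,0,0,1],[-0.181,-0.06,0.24,0,0,0,1]]' 25; python3 -c "
from h import *
go(.574,-.0667,.119,1.14)
crop('top',235,115,355,225,5,'c6.png')
crop('scene',205,120,345,230,5.5,'c7.png')"
```

```text
time: 6.32
position: [0.5727, -0.0667, 0.202]
tool_rot: [-0.39, 0.591, -0.589, 0.389]
ft_force: [-0.1, 0.0, 0.0]
grip_width: 0.0872
pos [ 0.5727 -0.0667  0.202 ] q1,q6 [-0.31  0.09] F [-0.1  0.   0. ] M [-0.071 -0.032  0.007] grip 0.0872 t 6.33
row [-0.0011  0.1659  0.0029] [0.0009 0.0088 0.0002] rows>= 2
```

View pics/c6.png

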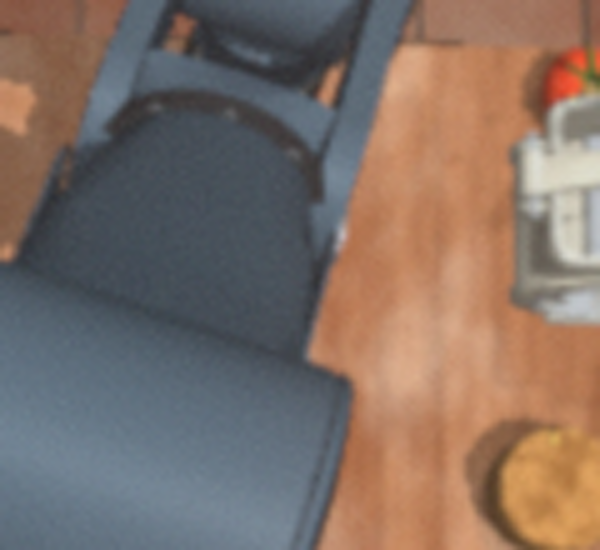

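View pics/c7.png

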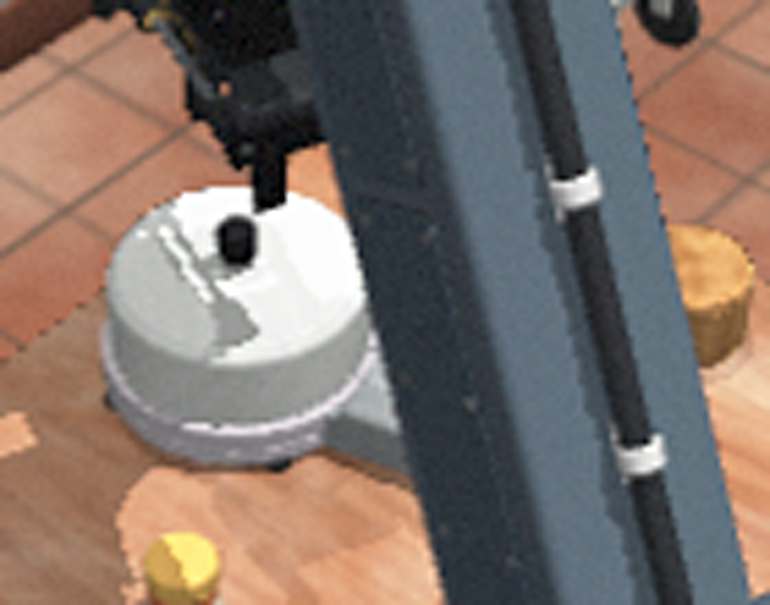

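The tool is above the lid and the view is clear of anything in between, with the lid knob at scene-crop pixel (237,240). I'll descend and grip.

```bash
python3 -m crank '[[-0.001,0.08,0.003,0,0.008,0,1],[-0.001,0.14,0.003,0,0.008,0,1],[-0.001,0.165,0.003,0,0.008,0,1],[-0.001,0.165,0.003,0,0.008,0,-1],[-0.001,0.165,0.003,0,0.008,0,-1],[-0.001,0.165,0.003,0,0.008,0,-1],[-0.001,0.165,0.003,0,0.008,0,-1],[-0.001,0.165,0.003,0,0.008,0,-1],[-0.001,0.165,0.003,0,0.008,0,-1],[-0.001,0.165,0.003,0,0.008,0,-1]]' 30; python3 -c "
from h import *
go(.574,-.0667,.119,1.14)"
```

```text
time: 7.68
position: [0.5761, -0.0671, 0.1201]
tool_rot: [0.382, -0.595, 0.595, -0.382]
ft_force: [-0.1, -0.3, 0.2]
grip_width: 0.0263
pos [ 0.5761 -0.0671  0.1201] q1,q6 [-0.31  0.12] F [-0.1 -0.3  0.2] M [-0.055 -0.136 -0.014] grip 0.0263 t 7.67
row [ 0.001   0.0022 -0.0042] [-0.0002  0.0008 -0.    ] rows>= 1
```

```bash
python3 -m crank '[[0,0,0,0,0,0,-1],[0,0,0,0,0,0,-1],[0,-0.02,0,0,0,0,-1],[0,-0.04,0,0,0,0,-1],[0,-0.06,0,0,0,0,-1]]' 30; python3 -c "
from h import *
go(.574,-.0667,.119,1.14)
crop('scene',205,120,345,230,5.5,'c8.png')"
```

```text
time: 8.3
position: [0.5758, -0.067, 0.1508]
tool_rot: [-0.382, 0.595, -0.595, 0.382]
ft_force: [0.3, -0.5, -3.2]
grip_width: 0.0269
pos [ 0.5758 -0.067   0.1508] q1,q6 [-0.31  0.12] F [ 0.3 -0.5 -3.2] M [-0.037 -0.069 -0.044] grip 0.0269 t 8.3
row [ 0.001   0.0635 -0.0034] [0.     0.0008 0.    ] rows>= 1
```

View pics/c8.png

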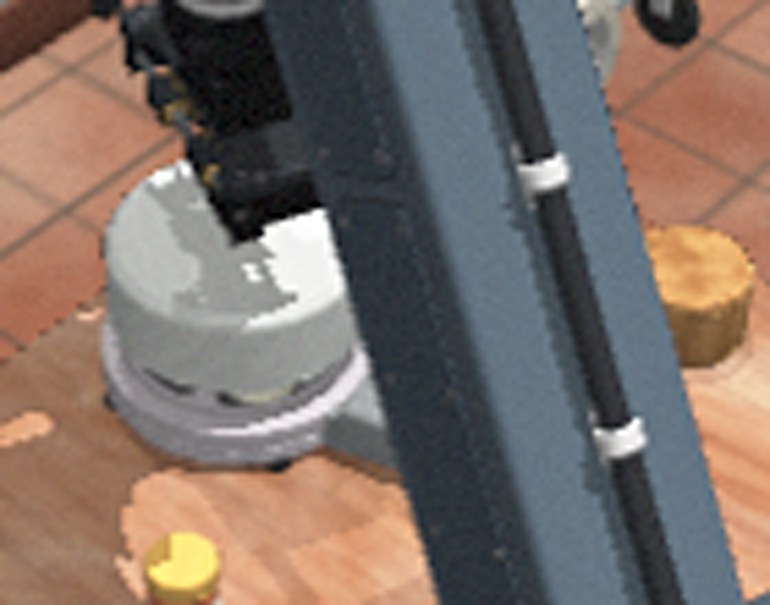

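```bash
python3 -m crank '[[0,-0.05,0,0,0,0,-1],[0,-0.1,0,0,0,0,-1],[0,-0.1,0,0,0,0,-1]]' 30; python3 -c "
from h import *
go(.595,.18,.2,1.14)"
```

```text
time: 8.72
position: [0.5774, -0.0674, 0.2022]
tool_rot: [0.381, -0.593, 0.596, -0.384]
ft_force: [0.5, 0.8, -3.7]
grip_width: 0.0266
pos [ 0.5774 -0.0674  0.2022] q1,q6 [-0.31  0.12] F [ 0.5  0.8 -3.7] M [-0.075 -0.1   -0.006] grip 0.0266 t 8.72
row [-0.4648  0.0038 -0.1735] [-0.0018  0.0008 -0.0002] rows>= 4
```

```bash
python3 -m crank '[[-0.08,0,-0.03,0,0,0,-1],[-0.17,0,-0.065,0,0,0,-1],[-0.26,0,-0.1,0,0,0,-1],[-0.35,0,-0.135,0,0,0,-1],[-0.43,0,-0.165,0,0,0,-1],[-0.465,0,-0.174,0,0,0,-1],[-0.465,0.04,-0.174,0,0,0,-1],[-0.465,0.1,-0.174,0,0,0,-1],[-0.465,0.15,-0.174,0,0,0,-1],[-0.465,0.2,-0.174,0,0,0,-1]]' 30; python3 -c "
from h import *
go(.595,.18,.0835,1.14)
crop('scene',130,150,290,270,5,'c9.png')"
```

```text
time: 9.98
position: [0.593, 0.1796, 0.0983]
tool_rot: [-0.383, 0.595, -0.595, 0.382]
ft_force: [0.3, 0.1, -3.3]
grip_width: 0.0267
pos [0.593  0.1796 0.0983] q1,q6 [0.11 0.54] F [ 0.3  0.1 -3.3] M [-0.013 -0.089 -0.077] grip 0.0267 t 9.97
row [-0.0025  0.0297  0.0034] [0.0003 0.0006 0.0004] rows>= 1
```

View pics/c9.png

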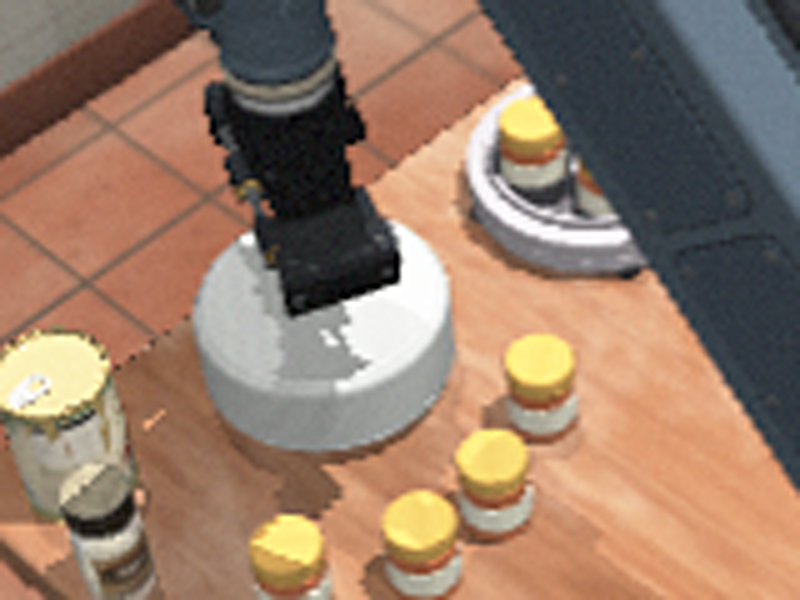

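The lid hangs level over free worktop. The warmer shows jars at crop (532,125) and part of one at (595,185).

```bash
python3 -m crank '[[0,0.015,0,0,0,0,-1],[0,0.024,0,0,0,0,-1],[0,0.029,0,0,0,0,-1],[0,0.03,0,0,0,0,-1]]' 30; python3 -c "
from h import *
go(.595,.18,.0835,1.14)"
```

```text
time: 10.52
position: [0.5936, 0.1807, 0.0856]
tool_rot: [0.382, -0.595, 0.595, -0.383]
ft_force: [0.6, -0.2, -3.2]
grip_width: 0.0265
pos [0.5936 0.1807 0.0856] q1,q6 [0.12 0.54] F [ 0.6 -0.2 -3.2] M [-0.046 -0.113  0.05 ] grip 0.0265 t 10.53
row [0.0001 0.0041 0.0031] [-0.0003  0.0008 -0.0002] rows>= 1
```

```bash
python3 -m crank '[[0,0.002,0,0,0,0,-1],[0,0.004,0,0,0,0,-1],[0,0.006,0,0,0,0,-1],[0,0.006,0,0,0,0,-1]]' 30
```

```text
time: 11.02
position: [0.5935, 0.1807, 0.0831]
tool_rot: [0.382, -0.595, 0.595, -0.383]
ft_force: [-2.5, 0.3, 4.2]
grip_width: 0.027
```

```bash
python3 -m crank '[[0,0,0,0,0,0,1],[0,0,0,0,0,0,1],[0,0,0,0,0,0,1],[0,0,0,0,0,0,1],[0,0,0,0,0,0,1],[0,0,0,0,0,0,1],[0,-0.1,0,0,0,0,1],[0,-0.22,0,0,0,0,1],[0,-0.3,0,0,0,0,1]]' 20; python3 -c "
from h import *
go(.4525,.1142,.2,1.57)"
```

```text
time: 12.15
position: [0.5942, 0.1808, 0.235]
tool_rot: [0.381, -0.594, 0.595, -0.383]
ft_force: [0.9, 0.2, 0.1]
grip_width: 0.0867
pos [0.5942 0.1808 0.235 ] q1,q6 [0.12 0.54] F [0.9 0.2 0.1] M [-0.082 -0.114 -0.022] grip 0.0867 t 12.15
row [ 0.2389  0.0689 -0.2027] [-0.001  -0.136  -0.0004] rows>= 3
```

```bash
python3 -m crank '[[0.239,0,-0.203,0,-0.136,0,1],[0.239,0,-0.203,0,-0.136,0,1],[0.239,0,-0.203,0,-0.136,0,1],[0.239,0,-0.203,0,-0.136,0,1],[0.239,0,-0.203,0,-0.136,0,1]]' 25; python3 -c "
from h import *
go(.4525,.1142,.2,1.57)
im=crop('top',225,115,325,225,5,'d1.png')
cv2.imwrite('pics/d1f.png',im)
crop('scene',130,130,310,290,4,'d2.png')"
```

```text
time: 12.78
position: [0.453, 0.1142, 0.2326]
tool_rot: [0.499, -0.5, 0.501, -0.5]
ft_force: [-0.3, 0.8, -0.0]
grip_width: 0.0872
pos [0.453  0.1142 0.2326] q1,q6 [0.01 0.01] F [-0.3  0.8 -0. ] M [-0.085 -0.084  0.013] grip 0.0872 t 12.78
row [ 0.      0.0652 -0.0013] [-0.0009 -0.0003 -0.0001] rows>= 1
```

View pics/d1.png

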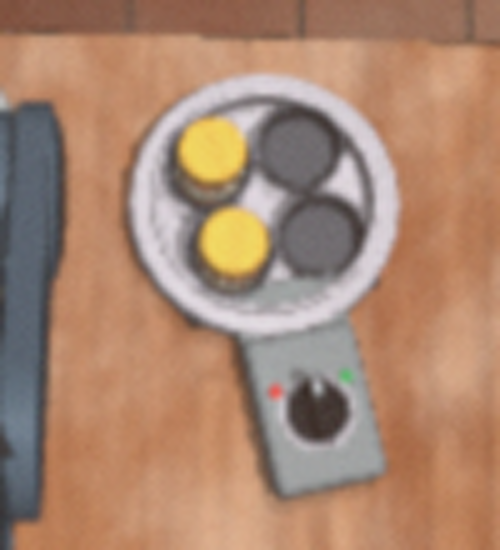

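View pics/d1f.png

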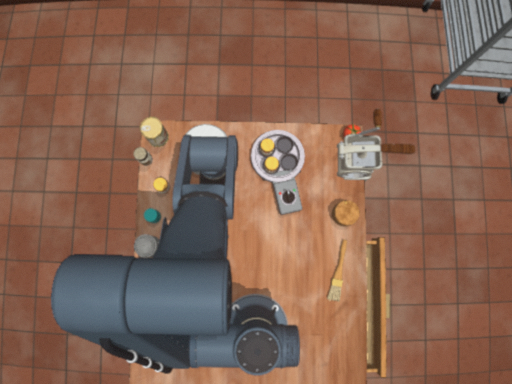

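View pics/d2.png

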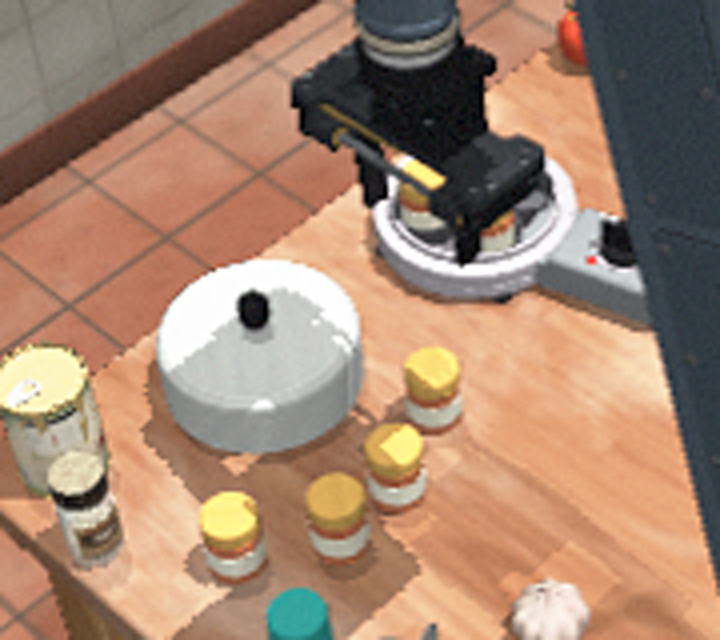

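Run:
```python
from h import *
t=lambda x,y,z,u=225,v=115,k=5,n='top':print(x,y,pix2w(n,u+(x+.5)/k-.5,v+(y+.5)/k-.5,z).round(4))
t(263.5,204,.037)
for p in((299,149),(322,238)): t(*p,.04)
for p in((213,150),(235,240)): t(*p,.085)
t(318,409,.068)
print('spares')
for p in((432,367),(397,443),(337,497),(231,518)): t(*p,.062,130,130,4,'scene')
c=np.array([.574,-.0667])
for a in range(4):
    th=.24+np.pi/4+a*np.pi/2; print(c+.045*np.array([np.cos(th),np.sin(th)]))
```

```text
263.5 204 [ 0.5746 -0.0675  0.037 ]
299 149 [ 0.6133 -0.0914  0.04  ]
322 238 [ 0.551  -0.1074  0.04  ]
213 150 [ 0.5984 -0.0303  0.085 ]
235 240 [ 0.5376 -0.0455  0.085 ]
318 409 [ 0.4291 -0.1023  0.068 ]
spares
432 367 [0.4539 0.1146 0.062 ]
397 443 [0.4193 0.1899 0.062 ]
337 497 [0.4163 0.2582 0.062 ]
231 518 [0.4622 0.3259 0.062 ]
[ 0.59734413 -0.02822856]
[ 0.53552856 -0.04335587]
[ 0.55065587 -0.10517144]
[ 0.61247144 -0.09004413]
```

The two right-hand wells are empty, at crop (299,149) and (322,238), and the two left-hand ones hold jars. All four spares are still where they started.

```bash
python3 -m crank '[[0,0.1,-0.001,0,0,0,1],[0,0.2,-0.001,0,0,0,1],[0,0.3,-0.001,0,0,0,1],[0,0.36,-0.001,0,0,0,1],[0,0.375,-0.001,0,0,0,1],[0,0.375,-0.001,0,0,0,1],[0,0.375,-0.001,0,0,0,-1],[0,0.375,-0.001,0,0,0,-1],[0,0.375,-0.001,0,0,0,-1],[0,0.375,-0.001,0,0,0,-1]]' 25; python3 -m crank '[[0,0,0,0,0,0,-1],[0,0,0,0,0,0,-1],[0,0,0,0,0,0,-1]]' ;  python3 -c "
from h import *
go(.613,-.091,.18,1.025)"
```

```text
time: 14.12
position: [0.4511, 0.1141, 0.045]
tool_rot: [0.5, -0.5, 0.5, -0.5]
ft_force: [0.5, -0.4, 0.9]
grip_width: 0.0551
time: 14.5
position: [0.4511, 0.114, 0.0448]
tool_rot: [0.5, -0.5, 0.5, -0.5]
ft_force: [0.7, 0.2, 3.1]
grip_width: 0.0456
pos [0.4511 0.114  0.0448] q1,q6 [0.01 0.01] F [0.7 0.2 3.1] M [-0.087 -0.102  0.044] grip 0.0456 t 14.5
row [ 0.4098 -0.2702  0.3243] [-2.000e-04  1.734e-01 -1.000e-04] rows>= 5
```

```bash
python3 -m crank '[[0,-0.1,0,0,0,0,-1],[0,-0.2,0,0,0,0,-1],[0.08,-0.27,0.063,0,0.03,0,-1],[0.16,-0.27,0.127,0,0.07,0,-1],[0.24,-0.27,0.19,0,0.11,0,-1],[0.32,-0.27,0.253,0,0.15,0,-1],[0.38,-0.27,0.3,0,0.173,0,-1],[0.41,-0.27,0.324,0,0.173,0,-1],[0.41,-0.27,0.324,0,0.173,0,-1],[0.41,-0.27,0.324,0,0.173,0,-1]]' 25;  python3 -c "
from h import *
go(.613,-.091,.08,1.025)
crop('scene',190,120,310,220,6,'e1.png')"
```

```text
time: 15.75
position: [0.611, -0.0895, 0.179]
tool_rot: [-0.348, 0.617, -0.615, 0.347]
ft_force: [-0.9, -0.4, -0.9]
grip_width: 0.0453
pos [ 0.611  -0.0895  0.179 ] q1,q6 [-0.33  0.22] F [-0.9 -0.4 -0.9] M [-0.06  -0.062  0.009] grip 0.0453 t 15.75
row [0.0005 0.198  0.0055] [0.001  0.0009 0.0001] rows>= 2
```

View pics/e1.png

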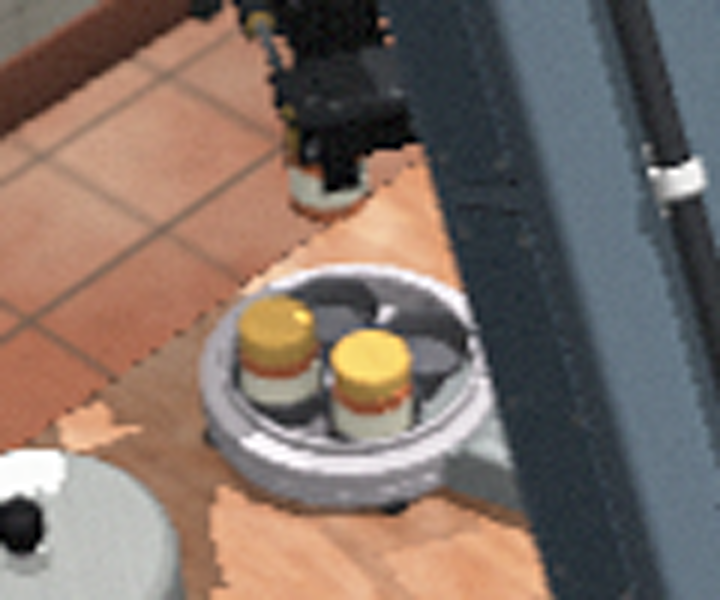

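Run:
```python
from h import *
print(pix2w('scene',190+328.5/6-.5,120+191/6-.5,.134))
```

```text
[ 0.61967408 -0.09566693  0.134     ]
```

```bash
python3 -m crank '[[0,0.06,0.0055,0,0,0,-1],[0,0.12,0.0055,0,0,0,-1],[0,0.16,0.0055,0,0,0,-1],[0,0.165,0.0055,0,0,0,-1],[0,0.165,0.0055,0,0,0,-1]]' 25;  python3 -c "
from h import *
go(.613,-.091,.069,1.025)
crop('scene',190,120,310,220,6,'e2.png')"
```

```text
time: 16.42
position: [0.6151, -0.0919, 0.0977]
tool_rot: [0.347, -0.616, 0.616, -0.348]
ft_force: [0.7, -0.8, -0.9]
grip_width: 0.0455
pos [ 0.6151 -0.0919  0.0977] q1,q6 [-0.33  0.22] F [ 0.7 -0.8 -0.9] M [-0.041 -0.001 -0.009] grip 0.0455 t 16.43
row [ 0.0006  0.0574 -0.0044] [-0.0001  0.0007 -0.0001] rows>= 1
```

View pics/e2.png

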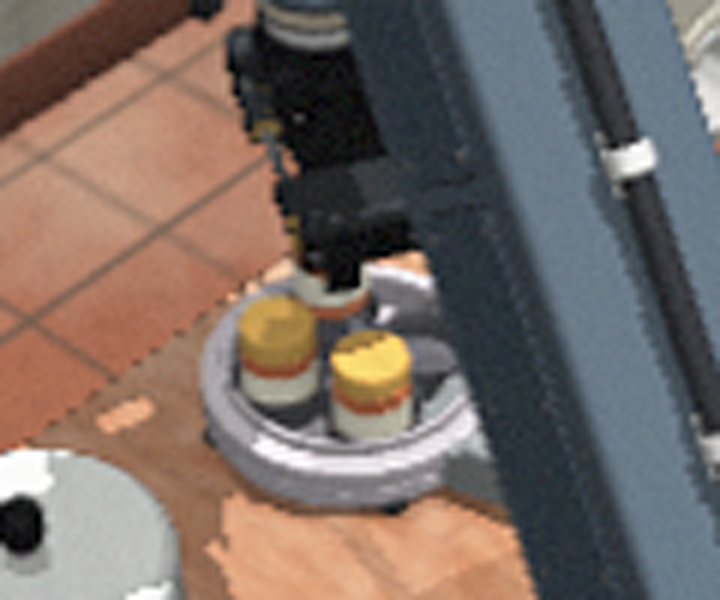

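```bash
python3 -m crank '[[0,0.015,-0.003,0,0,0,-1],[0,0.03,-0.003,0,0,0,-1],[0,0.04,-0.003,0,0,0,-1],[0,0.05,-0.003,0,0,0,-1],[0,0.05,-0.003,0,0,0,-1]]' 25;  python3 -c "
from h import *
go(.613,-.091,.069,1.025)"
```

```text
time: 17.1
position: [0.6134, -0.0917, 0.0714]
tool_rot: [-0.347, 0.616, -0.616, 0.347]
ft_force: [0.0, 0.1, -0.1]
grip_width: 0.0453
pos [ 0.6134 -0.0917  0.0714] q1,q6 [-0.33  0.22] F [ 0.   0.1 -0.1] M [ 0.027 -0.059  0.012] grip 0.0453 t 17.1
row [-0.0009  0.0048 -0.0014] [0.0004 0.0004 0.0001] rows>= 1
```

Free of force at 26 mm above the floor reference. I'll lower the last few millimetres until contact.

```bash
python3 -m crank '[[0,0.003,0,0,0,0,-1],[0,0.006,0,0,0,0,-1],[0,0.008,0,0,0,0,-1],[0,0.008,0,0,0,0,-1]]' 25
```

```text
time: 17.6
position: [0.6137, -0.0917, 0.068]
tool_rot: [-0.347, 0.616, -0.616, 0.347]
ft_force: [0.8, 0.0, -1.4]
grip_width: 0.0457
```

```bash
python3 -m crank '[[0,0.001,0,0,0,0,0.4],[0,0.001,0,0,0,0,0.4],[0,0.001,0,0,0,0,0.4],[0,0.001,0,0,0,0,0.4],[0,0.001,0,0,0,0,0.4],[0,-0.08,0,0,0,0,0.4],[0,-0.18,0,0,0,0,0.4],[0,-0.25,0,0,0,0,1],[0,-0.25,0,0,0,0,1]]' 25; python3 -c "
from h import *
go(.4187,.19,.19,1.57)"
```

```text
time: 18.73
position: [0.6159, -0.0924, 0.1967]
tool_rot: [0.345, -0.614, 0.618, -0.349]
ft_force: [-0.1, 0.1, 0.2]
grip_width: 0.0741
pos [ 0.6159 -0.0924  0.1967] q1,q6 [-0.33  0.22] F [-0.1  0.1  0.2] M [-0.04  -0.106 -0.008] grip 0.0741 t 18.73
row [-0.2789  0.009  -0.6299] [-2.50e-03 -1.73e-01  1.00e-04] rows>= 6
```

```bash
python3 -m crank '[[-0.279,0.009,-0.63,0,-0.173,0,1],[-0.279,0.009,-0.63,0,-0.173,0,1],[-0.279,0.009,-0.63,0,-0.173,0,1],[-0.279,0.009,-0.63,0,-0.173,0,1],[-0.279,0.009,-0.63,0,-0.173,0,1],[-0.279,0.009,-0.63,0,-0.173,0,1],[-0.279,0.009,-0.63,0,-0.173,0,1],[-0.279,0.009,-0.63,0,-0.173,0,1]]' 25; python3 -c "
from h import *
go(.4187,.19,.045,1.57)
crop('scene',130,130,310,290,4,'f1.png')
crop('top',225,115,325,225,5,'f2.png')"
```

```text
time: 19.73
position: [0.417, 0.1904, 0.1881]
tool_rot: [0.5, -0.5, 0.5, -0.5]
ft_force: [0.2, -0.4, -0.3]
grip_width: 0.0868
pos [0.417  0.1904 0.1881] q1,q6 [0.18 0.19] F [ 0.2 -0.4 -0.3] M [ 0.003 -0.12   0.   ] grip 0.0868 t 19.73
row [0.0006 0.2862 0.0035] [ 0.     -0.      0.0001] rows>= 3
```

View pics/f1.png

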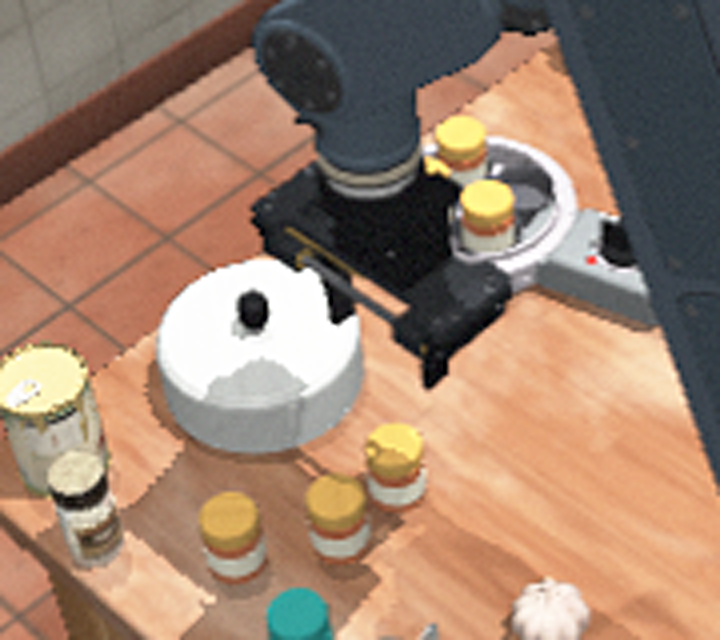

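View pics/f2.png

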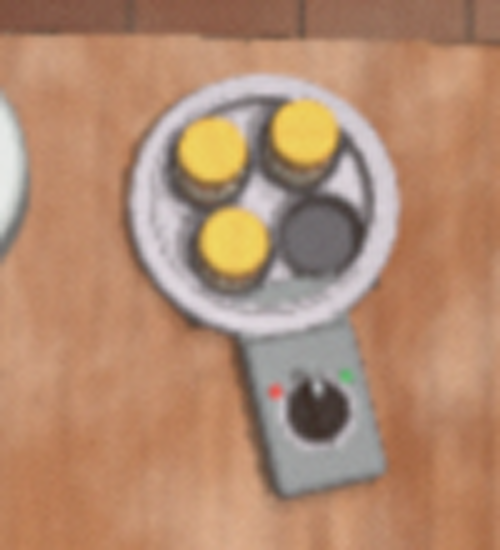

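The first spare is seated upright in its well at crop (305,132). The next spare is still in place at scene crop (396,447).

```bash
python3 -m crank '[[0,0.1,0.003,0,0,0,1],[0,0.2,0.003,0,0,0,1],[0,0.27,0.003,0,0,0,1],[0,0.286,0.003,0,0,0,1],[0,0.286,0.003,0,0,0,-1],[0,0.286,0.003,0,0,0,-1],[0,0.286,0.003,0,0,0,-1],[0,0.286,0.003,0,0,0,-1],[0,0.286,0.003,0,0,0,-1],[0,0.286,0.003,0,0,0,-1]]' 25; python3 -m crank '[[0,0,0,0,0,0,-1],[0,0,0,0,0,0,-1]]' ;  python3 -c "
from h import *
go(.5512,-.1062,.18,1.025)"
```

```text
time: 21.08
position: [0.4183, 0.1909, 0.046]
tool_rot: [0.499, -0.5, 0.5, -0.5]
ft_force: [-0.3, -0.1, 4.5]
grip_width: 0.0455
time: 21.32
position: [0.4183, 0.1909, 0.046]
tool_rot: [0.5, -0.5, 0.5, -0.5]
ft_force: [-0.6, 0.9, 6.3]
grip_width: 0.0453
pos [0.4183 0.1909 0.046 ] q1,q6 [0.18 0.19] F [-0.6  0.9  6.3] M [ 0.037 -0.003  0.065] grip 0.0453 t 21.32
row [ 0.5939 -0.2679  0.2666] [-3.000e-04  1.735e-01 -1.000e-04] rows>= 6
```

```bash
python3 -m crank '[[0,-0.1,0,0,0,0,-1],[0,-0.2,0,0,0,0,-1],[0.1,-0.268,0.045,0,0.03,0,-1],[0.2,-0.268,0.09,0,0.06,0,-1],[0.3,-0.268,0.135,0,0.1,0,-1],[0.4,-0.268,0.18,0,0.14,0,-1],[0.5,-0.268,0.225,0,0.173,0,-1],[0.57,-0.268,0.257,0,0.173,0,-1],[0.594,-0.268,0.267,0,0.173,0,-1],[0.594,-0.268,0.267,0,0.173,0,-1]]' 25;  python3 -c "
from h import *
go(.5512,-.1062,.097,1.025)"
```

```text
time: 22.58
position: [0.5505, -0.1063, 0.179]
tool_rot: [-0.347, 0.617, -0.616, 0.346]
ft_force: [-0.7, -0.2, -1.2]
grip_width: 0.0457
pos [ 0.5505 -0.1063  0.179 ] q1,q6 [-0.39  0.16] F [-0.7 -0.2 -1.2] M [-0.01  -0.034  0.   ] grip 0.0457 t 22.57
row [-0.0008  0.1639  0.0014] [ 0.0006  0.0001 -0.    ] rows>= 2
```

```bash
python3 -m crank '[[0,0.08,0.001,0,0,0,-1],[0,0.13,0.001,0,0,0,-1],[0,0.163,0.001,0,0,0,-1],[0,0.163,0.001,0,0,0,-1]]' 25;  python3 -c "
from h import *
go(.5512,-.1062,.071,1.025)
crop('scene',190,120,310,220,6,'e3.png')"
```

```text
time: 23.08
position: [0.5504, -0.1052, 0.0971]
tool_rot: [-0.348, 0.617, -0.615, 0.347]
ft_force: [-0.8, -0.8, -1.3]
grip_width: 0.0455
pos [ 0.5504 -0.1052  0.0971] q1,q6 [-0.39  0.15] F [-0.8 -0.8 -1.3] M [ 0.002 -0.057  0.033] grip 0.0455 t 23.07
row [0.001  0.0522 0.0026] [0.0011 0.0008 0.0001] rows>= 1
```

View pics/e3.png

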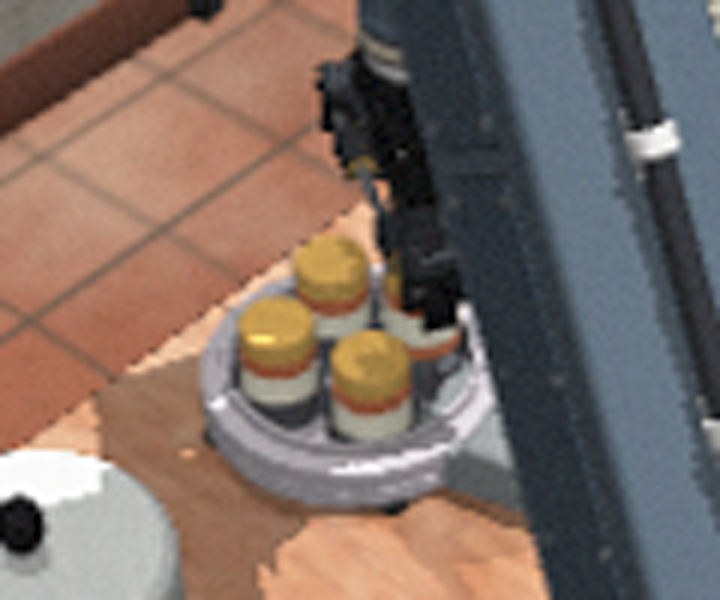

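```bash
python3 -m crank '[[0,0.015,0.002,0,0,0,-1],[0,0.03,0.002,0,0,0,-1],[0,0.04,0.002,0,0,0,-1],[0,0.048,0.002,0,0,0,-1],[0,0.048,0.002,0,0,0,-1]]' 25;  python3 -c "
from h import *
go(.5512,-.1062,.069,1.025)"
```

```text
time: 23.75
position: [0.5523, -0.1072, 0.0737]
tool_rot: [-0.347, 0.616, -0.616, 0.347]
ft_force: [0.5, -0.3, -1.5]
grip_width: 0.0455
pos [ 0.5523 -0.1072  0.0737] q1,q6 [-0.39  0.15] F [ 0.5 -0.3 -1.5] M [-0.004 -0.052 -0.022] grip 0.0455 t 23.75
row [-0.0005  0.0093 -0.0028] [0.0002 0.0004 0.    ] rows>= 1
```

```bash
python3 -m crank '[[0,0.004,-0.001,0,0,0,-1],[0,0.007,-0.001,0,0,0,-1],[0,0.009,-0.001,0,0,0,-1],[0,0.009,-0.001,0,0,0,-1]]' 25
```

```text
time: 24.25
position: [0.5521, -0.1069, 0.0695]
tool_rot: [-0.347, 0.616, -0.616, 0.347]
ft_force: [-1.4, 0.2, -1.4]
grip_width: 0.0454
```

```bash
python3 -m crank '[[0,0.002,0,0,0,0,-1],[0,0.002,0,0,0,0,0.4],[0,0.002,0,0,0,0,0.4],[0,0.002,0,0,0,0,0.4],[0,0.002,0,0,0,0,0.4],[0,0.002,0,0,0,0,0.4],[0,-0.08,0,0,0,0,0.4],[0,-0.18,0,0,0,0,0.4],[0,-0.26,0,0,0,0,1],[0,-0.26,0,0,0,0,1]]' 25; python3 -c "
from h import *
go(.5937,.1807,.18,1.14)"
```

```text
time: 25.5
position: [0.5543, -0.1077, 0.203]
tool_rot: [0.345, -0.614, 0.618, -0.349]
ft_force: [-0.2, -0.5, -0.5]
grip_width: 0.0737
pos [ 0.5543 -0.1077  0.203 ] q1,q6 [-0.39  0.15] F [-0.2 -0.5 -0.5] M [-0.003 -0.066  0.049] grip 0.0737 t 25.5
row [-0.5342  0.0449 -0.2317] [-0.0026 -0.0362 -0.0003] rows>= 5
```

```bash
python3 -m crank '[[-0.534,0.02,-0.232,0,-0.036,0,1],[-0.534,0.02,-0.232,0,-0.036,0,1],[-0.534,0.02,-0.232,0,-0.036,0,1],[-0.534,0.02,-0.232,0,-0.036,0,1],[-0.534,0.02,-0.232,0,-0.036,0,1],[-0.534,0.02,-0.232,0,-0.036,0,1],[-0.534,0.02,-0.232,0,-0.036,0,1]]' 30; python3 -c "
from h import *
go(.5937,.1807,.083,1.14)
crop('scene',130,130,310,290,4,'g1.png')
crop('top',225,115,325,225,5,'g2.png')"
```

```text
time: 26.38
position: [0.5902, 0.181, 0.1882]
tool_rot: [-0.383, 0.596, -0.595, 0.381]
ft_force: [-0.9, -0.3, -0.1]
grip_width: 0.0873
pos [0.5902 0.181  0.1882] q1,q6 [0.12 0.55] F [-0.9 -0.3 -0.1] M [-0.017 -0.046  0.016] grip 0.0873 t 26.38
row [-0.0028  0.2103  0.0071] [ 0.0007 -0.0001  0.0006] rows>= 2
```

View pics/g1.png

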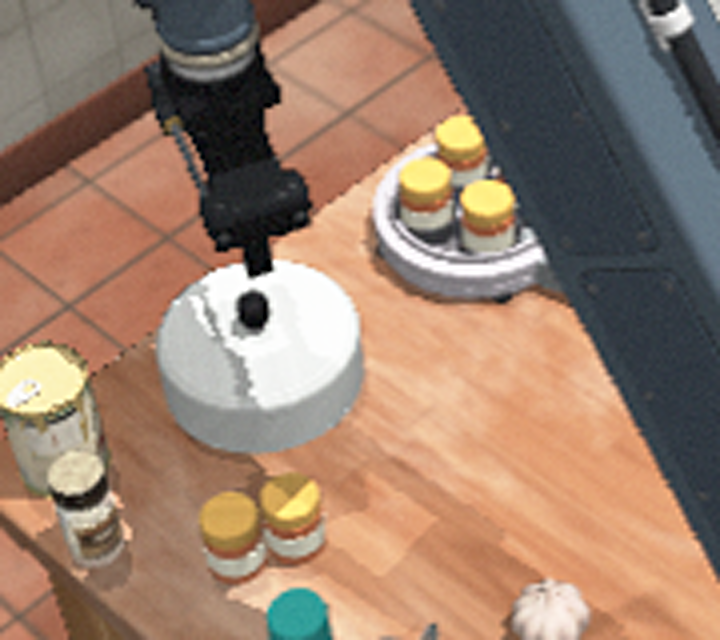

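View pics/g2.png

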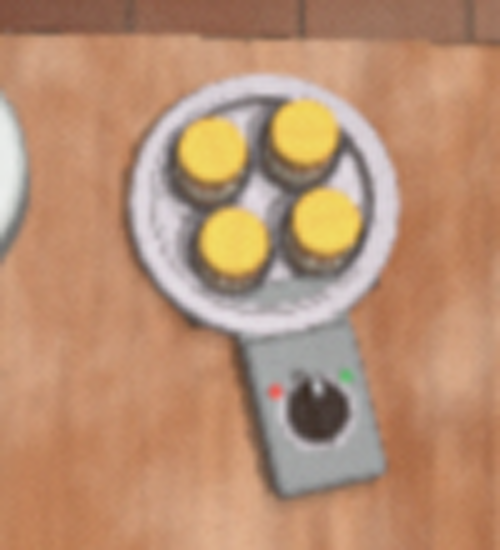

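All four wells hold upright jars. One leftover spare was knocked sideways to scene crop (291,503) but is still upright and isn't needed. The lid has not moved.

```bash
python3 -m crank '[[-0.002,0.08,0.005,0,0,0,1],[-0.002,0.15,0.005,0,0,0,1],[-0.002,0.19,0.005,0,0,0,1],[-0.002,0.206,0.005,0,0,0,1],[-0.002,0.206,0.005,0,0,0,1]]' 30; python3 -c "
from h import *
go(.5937,.1807,.084,1.14)"
```

```text
time: 27.1
position: [0.5939, 0.1805, 0.0865]
tool_rot: [-0.381, 0.596, -0.596, 0.381]
ft_force: [-0.0, 0.0, 0.3]
grip_width: 0.0874
pos [0.5939 0.1805 0.0865] q1,q6 [0.12 0.55] F [-0.   0.   0.3] M [-0.008 -0.038 -0.021] grip 0.0874 t 27.1
row [-0.0002  0.0049 -0.0006] [ 0.0001 -0.0006  0.0001] rows>= 1
```

```bash
python3 -m crank '[[0,0.004,0,0,0,0,-1],[0,0.004,0,0,0,0,-1],[0,0.004,0,0,0,0,-1],[0,0.004,0,0,0,0,-1],[0,0.004,0,0,0,0,-1],[0,0.004,0,0,0,0,-1],[0,0.004,0,0,0,0,-1],[0,0.004,0,0,0,0,-1],[0,0.004,0,0,0,0,-1],[0,0.004,0,0,0,0,-1]]' 30; python3 -m crank '[[0,-0.08,0,0,0,0,-1],[0,-0.16,0,0,0,0,-1],[0,-0.23,0,0,0,0,-1],[0,-0.25,0,0,0,0,-1]]'; python3 -c "
from h import *
go(.5757,-.067,.2,1.14)"
```

```text
time: 28.35
position: [0.5938, 0.1815, 0.0845]
tool_rot: [-0.381, 0.595, -0.595, 0.381]
ft_force: [0.7, -0.2, -0.5]
grip_width: 0.0268
time: 28.85
position: [0.5948, 0.1816, 0.2114]
tool_rot: [0.38, -0.595, 0.596, -0.383]
ft_force: [0.2, 0.2, -3.4]
grip_width: 0.0267
pos [0.5948 0.1816 0.2114] q1,q6 [0.12 0.55] F [ 0.2  0.2 -3.4] M [-0.019 -0.029  0.003] grip 0.0267 t 28.85
row [0.4676 0.0225 0.1731] [-0.001  -0.0002 -0.0007] rows>= 4
```

```bash
python3 -m crank '[[0.08,0.02,0.03,0,0,0,-1],[0.17,0.02,0.063,0,0,0,-1],[0.26,0.02,0.096,0,0,0,-1],[0.35,0.02,0.13,0,0,0,-1],[0.43,0.02,0.16,0,0,0,-1],[0.468,0.02,0.173,0,0,0,-1],[0.468,0.02,0.173,0,0,0,-1],[0.468,0.02,0.173,0,0,0,-1]]'; python3 -c "
from h import *
go(.5755,-.067,.14,1.14)"
```

```text
time: 29.85
position: [0.5741, -0.0659, 0.1989]
tool_rot: [-0.382, 0.596, -0.595, 0.381]
ft_force: [0.2, 0.5, -3.7]
grip_width: 0.0265
pos [ 0.5741 -0.0659  0.1989] q1,q6 [-0.31  0.12] F [ 0.2  0.5 -3.7] M [-0.043 -0.035  0.005] grip 0.0265 t 29.85
row [0.0009 0.1179 0.0036] [ 0.0006  0.     -0.0002] rows>= 1
```

```bash
python3 -m crank '[[0.0005,0.05,0.002,0,0,0,-1],[0.0005,0.09,0.002,0,0,0,-1],[0.0005,0.115,0.002,0,0,0,-1],[0.0005,0.115,0.002,0,0,0,-1]]'; python3 -c "
from h import *
go(.5755,-.067,.1215,1.14)
crop('top',225,115,325,225,5,'i1.png')
crop('scene',205,120,345,230,5.5,'i2.png')"
```

```text
time: 30.35
position: [0.5748, -0.0667, 0.1412]
tool_rot: [-0.382, 0.596, -0.594, 0.381]
ft_force: [-0.4, -0.1, -3.3]
grip_width: 0.0268
pos [ 0.5748 -0.0667  0.1412] q1,q6 [-0.31  0.12] F [-0.4 -0.1 -3.3] M [ 0.004 -0.084 -0.028] grip 0.0268 t 30.35
row [-0.      0.0393  0.0017] [0.0008 0.0003 0.    ] rows>= 1
```

View pics/i2.png

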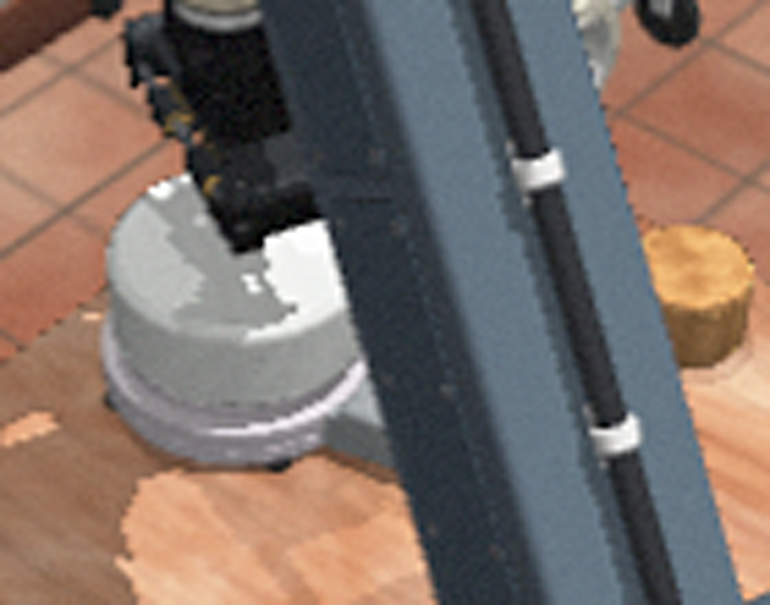

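The lid is centred over the rim, so I'll lower it.

```bash
python3 -m crank '[[0,0.01,0.001,0,0,0,-1],[0,0.02,0.001,0,0,0,-1],[0,0.028,0.001,0,0,0,-1],[0,0.034,0.001,0,0,0,-1],[0,0.034,0.001,0,0,0,-1]]'; python3 -c "
from h import *
go(.5755,-.067,.1215,1.14)"
```

```text
time: 31.08
position: [0.5756, -0.0681, 0.1247]
tool_rot: [-0.382, 0.596, -0.595, 0.381]
ft_force: [-0.8, 0.2, -2.8]
grip_width: 0.0269
pos [ 0.5756 -0.0681  0.1247] q1,q6 [-0.31  0.12] F [-0.8  0.2 -2.8] M [ 0.011 -0.102 -0.023] grip 0.0269 t 31.07
row [-0.002   0.0064 -0.0011] [ 0.0002 -0.0002  0.    ] rows>= 1
```

```bash
python3 -m crank '[[0,0.003,0,0,0,0,-1],[0,0.006,0,0,0,0,-1],[0,0.009,0,0,0,0,-1],[0,0.009,0,0,0,0,-1]]'
```

```text
time: 31.58
position: [0.5759, -0.0682, 0.1214]
tool_rot: [0.381, -0.595, 0.596, -0.382]
ft_force: [-2.2, 1.1, 4.0]
grip_width: 0.0271
```

```bash
python3 -m crank '[[0,0,0,0,0,0,1],[0,0,0,0,0,0,1],[0,0,0,0,0,0,1],[0,0,0,0,0,0,1],[0,0,0,0,0,0,1],[0,0,0,0,0,0,1],[0,-0.08,0,0,0,0,1],[0,-0.16,0,0,0,0,1],[0,-0.16,0,0,0,0,1]]' 20; python3 -c "
from h import *
go(.4285,-.1027,.19,.24)"
```

```text
time: 32.7
position: [0.5782, -0.0688, 0.204]
tool_rot: [0.38, -0.593, 0.598, -0.383]
ft_force: [0.2, -1.2, 0.3]
grip_width: 0.0874
pos [ 0.5782 -0.0688  0.204 ] q1,q6 [-0.31  0.12] F [ 0.2 -1.2  0.3] M [-0.001 -0.057  0.049] grip 0.0874 t 32.7
row [ 0.1867  0.0258 -0.2438] [-0.0022  0.2863 -0.0014] rows>= 5
```

```bash
python3 -m crank '[[0.187,0.02,-0.244,0,0.05,0,1],[0.187,0.02,-0.244,0,0.1,0,1],[0.187,0.02,-0.244,0,0.15,0,1],[0.187,0.02,-0.244,0,0.2,0,1],[0.187,0.02,-0.244,0,0.25,0,1],[0.187,0.02,-0.244,0,0.286,0,1],[0.187,0.02,-0.244,0,0.286,0,1],[0.187,0.02,-0.244,0,0.286,0,1]]'; python3 -c "
from h import *
go(.4285,-.1027,.072,.24)
crop('top',225,115,325,225,5,'j1.png')
crop('scene',205,120,345,230,5.5,'j2.png')"
```

```text
time: 33.7
position: [0.4256, -0.1019, 0.1901]
tool_rot: [-0.086, 0.702, -0.702, 0.085]
ft_force: [-0.4, -0.1, 0.5]
grip_width: 0.0873
pos [ 0.4256 -0.1019  0.1901] q1,q6 [-0.49  0.84] F [-0.4 -0.1  0.5] M [-0.019 -0.035 -0.045] grip 0.0873 t 33.7
row [-0.0055  0.2363  0.0031] [0.0002 0.0008 0.0003] rows>= 2
```

View pics/j2.png

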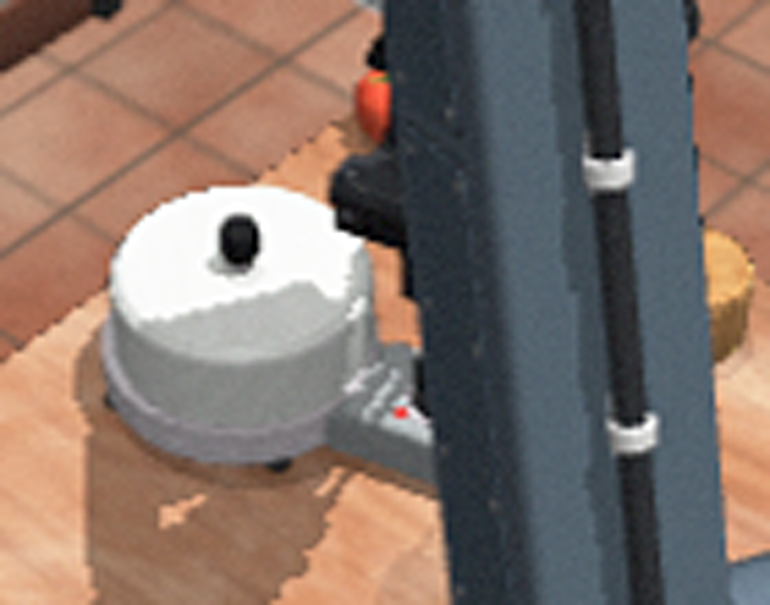

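View pics/j1.png

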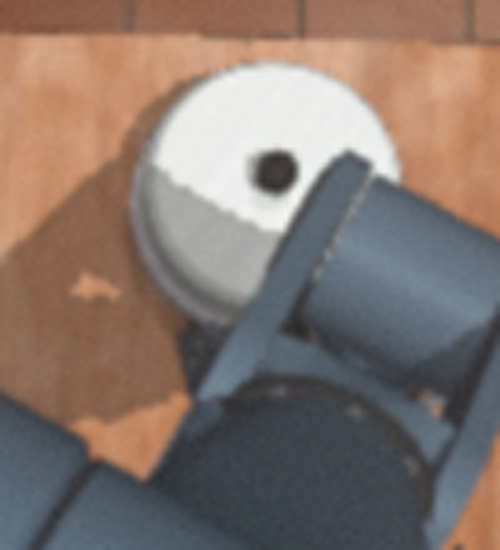

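The lid sits level on the shoulder, with its knob at scene crop (239,240), the same place as at the start. Now the selector.

```bash
python3 -m crank '[[-0.004,0.1,0.002,0,0,0,1],[-0.004,0.2,0.002,0,0,0,1],[-0.004,0.236,0.002,0,0,0,1],[-0.004,0.236,0.002,0,0,0,1],[-0.004,0.236,0.002,0,0,0,1]]'; python3 -c "
from h import *
go(.4285,-.1027,.072,.24)"
```

```text
time: 34.42
position: [0.4286, -0.1028, 0.0731]
tool_rot: [0.085, -0.702, 0.702, -0.085]
ft_force: [0.9, -0.2, 1.0]
grip_width: 0.0868
pos [ 0.4286 -0.1028  0.0731] q1,q6 [-0.49  0.84] F [ 0.9 -0.2  1. ] M [ 0.014  0.048 -0.039] grip 0.0868 t 34.42
row [ 0.0002  0.0022 -0.0003] [-0.0003  0.0004 -0.0003] rows>= 1
```

```bash
python3 -m crank '[[0,0.001,0,0,0,0,-1],[0,0.001,0,0,0,0,-1],[0,0.001,0,0,0,0,-1],[0,0.001,0,0,0,0,-1],[0,0.001,0,0,0,0,-1],[0,0.001,0,0,0,0,-1],[0,0.001,0,0,0,0,-1],[0,0.001,0,0,0,0,-1],[0,0.001,0,0,0,0,-1],[0,0.001,0,0,0,0,-1]]' 20; python3 -m crank '[[0,0,0,0,0,0,-1],[0,0,0,0,0,0,-1]]'; python3 -c "
from h import *
go(.4285,-.1027,.072,-.66)"
```

```text
time: 35.67
position: [0.4284, -0.104, 0.0721]
tool_rot: [0.085, -0.701, 0.703, -0.086]
ft_force: [-3.0, -5.8, -1.7]
grip_width: 0.0119
time: 35.92
position: [0.4284, -0.104, 0.072]
tool_rot: [0.085, -0.701, 0.703, -0.086]
ft_force: [-1.9, -6.5, -0.8]
grip_width: 0.012
pos [ 0.4284 -0.104   0.072 ] q1,q6 [-0.49  0.84] F [-1.9 -6.5 -0.8] M [-1.024  0.344 -0.008] grip 0.012 t 35.92
row [-0.0008  0.0001 -0.0025] [-0.0006  0.2871 -0.0004] rows>= 5
```

```bash
python3 -m crank '[[0,0,0.002,0,0.03,0,-1],[0,0,0.002,0,0.08,0,-1],[0,0,0.002,0,0.13,0,-1],[0,0,0.002,0,0.18,0,-1],[0,0,0.002,0,0.23,0,-1],[0,0,0.002,0,0.28,0,-1],[0,0,0.002,0,0.299,0,-1],[0,0,0.002,0,0.299,0,-1],[0,0,0.002,0,0.299,0,-1],[0,0,0.002,0,0.299,0,-1]]' 25; python3 -c "
from h import *
go(.4285,-.1027,.072,-.66)"
```

```text
time: 37.17
position: [0.4288, -0.1022, 0.0721]
tool_rot: [0.242, 0.665, -0.664, -0.242]
ft_force: [4.2, 8.0, 0.4]
grip_width: 0.0117
pos [ 0.4288 -0.1022  0.0721] q1,q6 [-0.49  1.78] F [4.2 8.  0.4] M [ 1.477 -0.807  0.484] grip 0.0117 t 37.17
row [-0.0002  0.0001  0.0012] [ 0.0005 -0.0119  0.0001] rows>= 1
```

The knob is hard on the clockwise stop, with a reaction moment of 0.48 N m. I'll hold for about 2.5 s.

```bash
python3 -m crank '[[0,0,0,0,0,0,-1],[0,0,0,0,0,0,-1],[0,0,0,0,0,0,-1],[0,0,0,0,0,0,-1],[0,0,0,0,0,0,-1],[0,0,0,0,0,0,-1],[0,0,0,0,0,0,-1],[0,0,0,0,0,0,-1],[0,0,0,0,0,0,-1],[0,0,0,0,0,0,-1]]' ; python3 -m crank '[[0,0,0,0,0,0,-1],[0,0,0,0,0,0,-1],[0,0,0,0,0,0,-1],[0,0,0,0,0,0,-1],[0,0,0,0,0,0,-1],[0,0,0,0,0,0,-1],[0,0,0,0,0,0,-1],[0,0,0,0,0,0,-1],[0,0,0,0,0,0,-1],[0,0,0,0,0,0,-1]]'; python3 -c "
from h import *
go(.4285,-.1027,.072,-.66)"
```

```text
time: 38.42
position: [0.4288, -0.1022, 0.0721]
tool_rot: [0.242, 0.665, -0.664, -0.242]
ft_force: [4.3, 8.0, 0.6]
grip_width: 0.0115
time: 39.67
position: [0.4288, -0.1022, 0.0721]
tool_rot: [0.242, 0.665, -0.664, -0.242]
ft_force: [4.1, 8.8, 0.3]
grip_width: 0.0119
pos [ 0.4288 -0.1022  0.0721] q1,q6 [-0.49  1.78] F [4.1 8.8 0.3] M [ 1.494 -0.81   0.462] grip 0.0119 t 39.67
row [-0.0003  0.0001  0.0012] [ 0.0005 -0.0119  0.0001] rows>= 1
```

```bash
python3 -m crank '[[0,0,0,0,0,0,1],[0,0,0,0,0,0,1],[0,0,0,0,0,0,1],[0,0,0,0,0,0,1],[0,0,0,0,0,0,1],[0,0,0,0,0,0,1],[0,0,0,0,0,0,1],[0,-0.1,0,0,0,0,1],[0,-0.22,0,0,0,0,1],[0,-0.3,0,0,0,0,1]]'; python3 -c "
from h import *
go(.43,.12,.25,.24)"
```

```text
time: 40.92
position: [0.4287, -0.1037, 0.2244]
tool_rot: [-0.243, -0.664, 0.665, 0.241]
ft_force: [-0.2, -1.4, -0.1]
grip_width: 0.0862
pos [ 0.4287 -0.1037  0.2244] q1,q6 [-0.49  1.78] F [-0.2 -1.4 -0.1] M [ 0.034 -0.037 -0.018] grip 0.0862 t 40.92
row [ 0.2856 -0.0518 -0.3443] [-2.000e-04 -2.987e-01 -8.000e-04] rows>= 6
```

```bash
python3 -m crank '[[0.286,-0.05,-0.344,0,-0.298,0,1],[0.286,-0.05,-0.344,0,-0.298,0,1],[0.286,-0.05,-0.344,0,-0.298,0,1],[0.286,-0.05,-0.344,0,-0.298,0,1],[0.286,-0.05,-0.344,0,-0.298,0,1],[0.286,-0.05,-0.344,0,-0.298,0,1],[0.286,-0.05,-0.344,0,-0.298,0,1]]'; python3 -c "
from h import *
im=crop('top',225,115,325,225,5,'k1.png')
cv2.imwrite('pics/k2.png',vision.camera('scene'));cv2.imwrite('pics/k3.png',im)"
```

```text
time: 41.8
position: [0.4293, 0.1198, 0.247]
tool_rot: [0.083, -0.702, 0.702, -0.083]
ft_force: [1.2, 0.8, 0.8]
grip_width: 0.0873
```

View pics/k1.png

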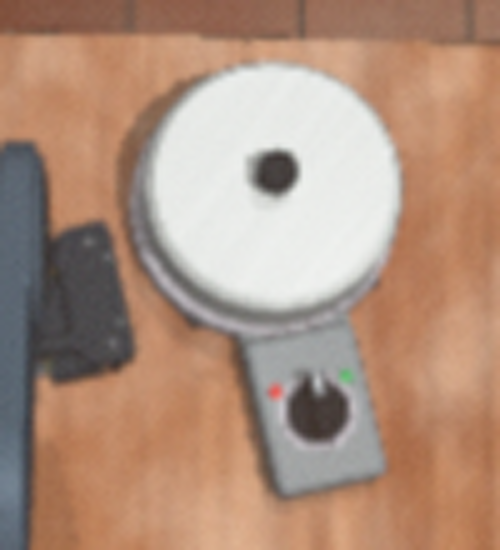

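View pics/k2.png

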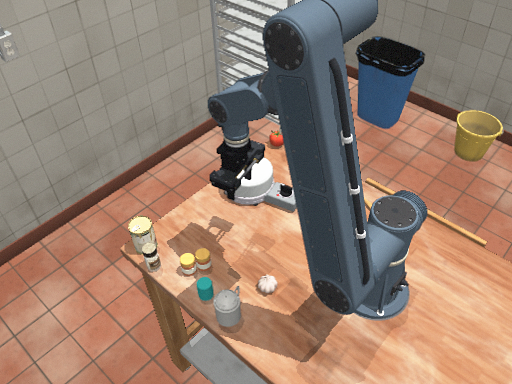

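View pics/k3.png

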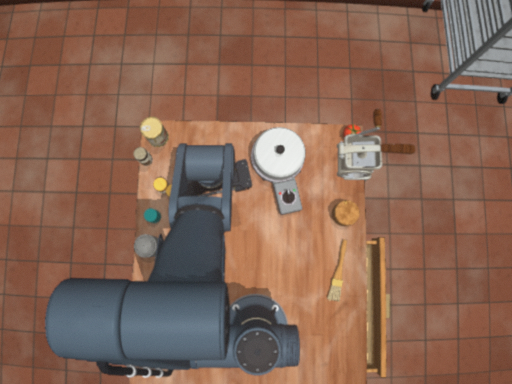

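The lid is seated with its knob at crop (274,171), against (274,169) at the start. The selector pointer is back at rest at (318,385). The two leftover spares stand upright, and the salt cellar and flour shaker have not moved.

```bash
python3 -c "
from rig import robot
print(robot.hand_in())"
```

```text
the job is handed in; nothing more can be done
None
```

The job is done and handed in at about 42 s of the 200 s allowed; no verdict was reported.

- **Switch off:** I twisted the knob anticlockwise to the STOP stop, where I measured about 0.37 N m of reaction, and let it spring back.
- **Jars:** I lifted the lid and set it on the worktop, then stood two spares in the two empty right-hand wells. The two jars already in wells stayed where they were.
- **Lid and restart:** I put the lid back over the rim until it rested on the shoulder. I then turned the knob clockwise to the START stop (about 0.47 N m), held it there for at least 2.5 s and let it go.

**Last checks:**
- The lid is level, within 2 crop pixels (under 1 mm) of where it started.
- The selector pointer is back at rest.
- The salt cellar and flour shaker look undisturbed.
- The two leftover spares are upright. One of them was knocked sideways during the run while the robot was not near it.
- The gripper is open and touching nothing.

No check failed. The lid covered the wells in the final pictures, so the jars were last seen, all four upright, just before I put the lid back.

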